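# Set and clamp the pump bracket

## Robot

A 7-joint arm with a two-finger parallel gripper is mounted at the origin on the work surface. World frame = base frame: x ahead of the robot, y to its left, z up, the work surface at z = 0. Lengths are in m, angles in degrees, forces in N, time in s.
With the tool pointing down it reaches from about 0.425 to 0.875 m from the base axis. Payload 4.7 kg.
Tool frame: the origin (TCP) lies midway between the tips of the shut fingers; the grasp point (between the pads) lies 19 mm behind it; z points along the fingers, y is the line along which they close (so a half turn about z gives the same grasp; the last joint's range is limited). The gripper opens to 87 mm and grips with 3 to 60 N. Pads are 19 mm wide; open, the fingers measure 117 mm over their backs; the gripper's body (75 mm by 190 mm) begins 51 mm behind the grasp point.
Start: joints at [-64.337, 18.392, -4.016, 83.108, 1.295, 78.541, -3.26], TCP at [0.273, 0.59, 0.223] pointing down, gripper open.
Joint ranges: [-163.93, 163.93], [-17.29, 119.83], [-79.2, 71.16], [3.27, 140.29], [-89.18, 269.18], [5.43, 117.66], [-154.24, 154.24]. Speed limits (degrees/s): [147.25, 147.25, 180, 180, 180, 180, 180].

## Interface

Orientations are given as [roll, pitch, yaw] about the fixed x, y, z axes, in that order (R = Rz(yaw) Ry(pitch) Rx(roll)).
In Python, from cell import env, viewer, boxes_of, masks_of gives the robot as it stands. The module is installed in compiled form; this text tells all that it offers.
- The arm moves only by the tool apply_moves, never from a script. Its argument "moves" is a list of rows, each a list of 7 numbers: the shift along the tool's x, y, z scaled (see below), then the turn, a rotation vector about the tool's x, y, z scaled (see below), then the opening, from 0 (shut) to 1 (fully open). A call has 1 to 20 rows; each row is the pose to reach, as a shift and turn from the pose commanded when the call began, along the tool's axes at that moment; what a row does not reach only later rows make up. The controller multiplies each number of a shift by 0.2 m and each number of a turn by 1.5 rad. A row lasts 1/10 s, in which the tool goes at most 50 mm and 8.59 degrees, less where a joint would pass 70% of its speed; a pose out of reach is approached as far as the arm can. A call with a number of a shift or a turn outside -1 to 1 is refused whole. A call with a gripper value outside its range is refused whole. The fingers move at their own pace and stop on an object; "grip_force" is the grip in N (left out, the last holds). Time passes only in rows, so rows that repeat a pose let the fingers close. It gives the time, the measured TCP pose, the force, the opening and the grip force at its end, in the units of the state.
- env.get_obs(): the state, without advancing time (a new reading comes with each control period).
- viewer.read_camera(name): name is "scene" or "side" or "wrist"; returns the picture (384x512x3 uint8, red, green, blue); there is no depth.
- viewer.get_calibration(name): a dict with "fov_y" (degrees; the focal length in pixels is half the picture's height over the tangent of half this angle, whatever the lens; pixels are square), "cx", "cy" (the principal point, pixels), "position" and "orientation" of the camera in the world. Camera axes: x right, y up, looking along -z (the intrinsics and any distortion apply to the point x, -y, -z); pixel columns grow to the right and rows downward; lengths in m; the calibration is good to about 2 mm. A picture is of the moment at which its call begins: read the wrist's pose just before it. get_calibration takes no time and is no camera call; for the wrist camera it gives the pose at the moment of the call.
- env.sign_off(): hands the job in; it is judged then, once.
Trained networks look in the newest picture that a camera, given by its name, has taken for a name from the list of things; names that differ only in an ending like _2 or _b are one class to them, and where a whole thing is asked for, a point or a joint stands for the part that bears it (a point fixed in the world has none). Each returns a list of dicts, best first, with "conf" (0 to 1); they miss things now and then, are a little off and sometimes report something else, mostly with a low value. They report only what shows in the picture. A call takes as long as a camera call.
- boxes_of(camera, target): "location" ([column, row] in pixels, amid what is visible of it).
- masks_of(camera, target): "pixels" (384x512 bool, what is visible of it) and "location" ([column, row] in pixels, amid what is visible of it).
The state is a dict: "time_s": time; "qpos": joint angles; "joint_velocities": joint speeds; "effort": joint torques, N m; "tool_pos": TCP position; "tool_rot": TCP orientation; "force": force on the tool from outside, world axes, zero at the start; "wrist_torque": the same for the moment, N m; "grip_width": finger opening in m; "grasp_force": force on a finger pad.
Only numpy, scipy, OpenCV 4.12 (cv2) and the standard library are available. Lean on these libraries where they do the work, as an engineer would, in place of code of your own. Each camera call takes 0.05 s, during which the arm holds its last target. There are 200 camera calls.

## Task

On the grey setting base, slide the aluminium bracket along its slots until its red pointer stands at the blue mark (not the yellow one). Then tighten it by turning the orange clamp lever clockwise, seen from above, as far as it goes, and let go.

Things in the scene. Friction and masses are not known exactly. Their poses are not given: they have to be found in the camera images.
- pointer (a point): Tip of the bracket's red pointer, 20 mm above the bench. Bare aluminium foot 90 x 240 x 8 mm with two slots, on a fixed grey base 12 mm thick. Axes: y along the slots, the only way it slides (120 mm between stops, drags with 5 N, stays where left), z up, x from the bracket's middle to the pointer.
- flange (a point): Top middle of the bracket's upright aluminium flange, the part to hold or push it by: 10 mm thick (y), 50 mm wide (x), rising from the foot (20 mm above the bench) to this point, 80 mm above the bench. Axes as the pointer's; the flange stands 140 mm to the -y side of the pointer and moves with it.
- mark_blue: Blue stripe 26 mm long (x), 8 mm wide (y), flat on the base's white strip beside the bracket. Origin: its middle, 12.5 mm above the bench; axes parallel to the pointer's. The pointer is at the mark when both have the same place along y; it may lie to either side. The like yellow stripe, on the other side of the pointer, is the wrong one.
- clamp_grip (a point): On the upright round orange post of the clamp lever, 18 mm across, reaching from 48 to 90 mm above the bench, this point at 70 mm. The post stands on a flat arm (top at 48 mm) turning about a fixed upright bolt, 65 mm from this point along this point's own +x axis; z up.
- clamp (a joint): Angle of the clamp lever, rad. 0: loose stop, post on the -x side of its bolt (pointer's axes). Grows clockwise seen from above to 1.57 at the tight stop, post on the +y side. Starts loose, 0 to 0.35. Drags with 0.12 N m and stays where left; turning it does not move the bracket.

How it is judged (in metres and radians):
On the way, in this order (a step that is already met when the one before it is completed fails the run):
1. the bracket's pointer is within 10 mm of the blue mark along the slots, the clamp lever still loose (below 0.8 rad) (y of pointer in the frame of mark_blue between -0.01 and 0.01 m and value of joint clamp below 0.8 rad), for 0.2 s.
2. the clamp lever is turned tight (beyond 1.35 rad) with the pointer at the blue mark (y of pointer in the frame of mark_blue between -0.01 and 0.01 m and value of joint clamp above 1.35 rad), for 0.2 s.
At the end, for the whole second after the job is handed in: The pointer stands within 10 mm of the blue mark along the slots, and the clamp lever is turned clockwise beyond 1.35 rad (within 0.22 rad of its tight stop) (all of step 2); the robot touches nothing.
It also fails if it takes over 46 s, if anything falls off the work surface, if the arm or the gripper's body presses on something with over 40 N, if the wrist force passes 120 N, or if a joint passes its speed limit or range.

## Working session

There is one attempt and no reset: what is moved stays moved. The work goes in short steps, Python scripts to look and compute and a tool call to move; the robot and the scene stay as the last step left them, time stands still between calls to the robot, and variables do not carry over. Pictures are saved under pics/ and viewed, at most 10 in all, crops included, and the job is handed in when it is done.

Besides the shell and the picture viewer there is one more tool, called after "Call:" in YAML: its name, and indented under it one key for each argument. apply_moves: Moves the arm, as the interface text tells. Shifts and turns lie within -1 to 1; 1 stands for 0.2 m of shift or 1.5 rad of turn. Its arguments: {"type":"object","properties":{"moves":{"type":"array","items":{"type":"array","items":{"type":"number","minimum":-1,"maximum":1}}},"grip_force":{"type":"number"}},"required":["moves"]}

```bash
mkdir -p pics
cat > h.py <<'E'
import numpy as np, cv2
from scipy.spatial.transform import Rotation as R
from cell import env, viewer, boxes_of, masks_of
def rot(o):
    o=np.array(o,float)
    if o.shape==(3,3): return o
    return R.from_quat(o).as_matrix() if o.size==4 else R.from_euler('xyz',o,degrees=True).as_matrix()
def px2w(c,p,z):
    f=192/np.tan(np.radians(c['fov_y'])/2)
    d=rot(c['orientation'])@np.array([(p[0]-c['cx'])/f,-(p[1]-c['cy'])/f,-1])
    o=np.array(c['position']); return o+d*(z-o[2])/d[2]
def w2px(c,P):
    f=192/np.tan(np.radians(c['fov_y'])/2)
    q=rot(c['orientation']).T@(np.array(P)-c['position'])
    return np.array([c['cx']-f*q[0]/q[2], c['cy']+f*q[1]/q[2]])
def snap(n,name):
    c=viewer.get_calibration(n); im=viewer.read_camera(n)
    cv2.imwrite(f'pics/{name}.png',im[:,:,::-1]); return c,im
Z={'pointer':.02,'flange':.08,'mark_blue':.0125,'clamp_grip':.07}
E
python3 - <<'E'
from h import *
o=env.get_obs(); print(o['time_s'],o['tool_pos'],o['tool_rot'],o['grip_width'])
for n in ['scene','side','wrist']:
    c,im=snap(n,n+'0'); print(n,c)
    for t in Z:
        for b in boxes_of(n,t)[:2]: print(t,np.round(b['location']),round(b['conf'],2),np.round(px2w(c,b['location'],Z[t]),3))
a=[cv2.imread(f'pics/{n}0.png') for n in ['scene','side','wrist']]
cv2.imwrite('pics/two.png',cv2.resize(np.vstack(a[:2]),(800,600)) if 0 else np.hstack([cv2.resize(x,(400,300)) for x in a[:2]]))
E
```

```text
0.0 [0.27303832 0.58927118 0.221465  ] [-1.79892369e+02  6.23001208e-03  1.55147170e+02] 0.08727057170144246
scene {'fov_y': 50.071070481842064, 'cx': 261.3765948464337, 'cy': 194.97794036455667, 'position': array([ 0.88441338, -0.187194  ,  0.62395567]), 'orientation': array([34.59099359,  0.16678458, 54.58831259])}
pointer [218. 249.] 0.88 [ 0.59  -0.067  0.02 ]
flange [217. 250.] 0.71 [ 0.619 -0.081  0.08 ]
mark_blue [241. 283.] 0.45 [ 0.658 -0.067  0.013]
mark_blue [224. 199.] 0.42 [ 0.509 -0.004  0.012]
clamp_grip [227. 204.] 0.59 [ 0.554 -0.022  0.07 ]
side {'fov_y': 44.857194774971674, 'cx': 258.1506345666002, 'cy': 189.84019506171, 'position': array([ 0.54572267, -0.44106086,  0.62006684]), 'orientation': array([42.48513262, -0.66699643, -3.02512075])}
pointer [274. 288.] 0.7 [ 0.594 -0.089  0.02 ]
flange [272. 286.] 0.64 [ 0.587 -0.12   0.08 ]
mark_blue [313. 270.] 0.4 [ 0.658 -0.057  0.012]
clamp_grip [232. 238.] 0.97 [ 0.535 -0.031  0.07 ]
wrist {'fov_y': 58.66213373029327, 'cx': 250.11438887995698, 'cy': 190.59068834661565, 'position': array([0.20065552, 0.62378322, 0.38398095]), 'orientation': array([-1.70945767e+01, -1.88015474e-02,  6.51455012e+01])}
```

View pics/scene0.png

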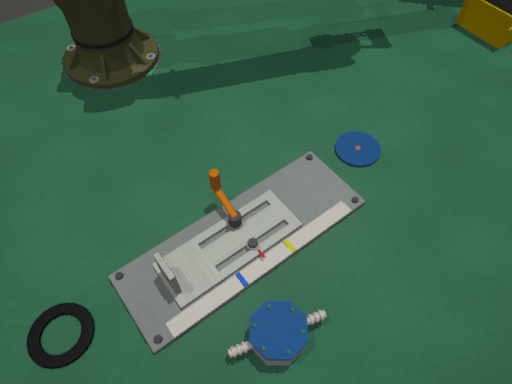

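View pics/side0.png

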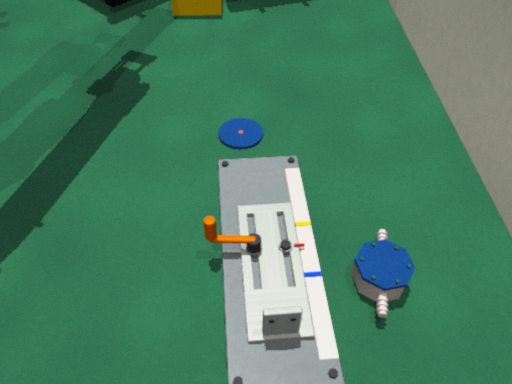

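The scene shows the blue mark near (242,279), yellow (290,246), red pointer (262,254), flange top (165,265) and post (214,174). In the side view blue is (313,274), yellow (303,224), pointer (300,245), flange (282,308) and post (210,219). The bracket has to move towards its flange end, toward blue. Next I'll triangulate these by colour.

Run:
```python
from h import *
for n,roi in [('scene',{'blue':(225,265,262,295),'yel':(278,234,302,256),'red':(252,245,270,264),'post':(205,165,224,182)}),('side',{'blue':(300,265,325,282),'yel':(290,216,315,232),'red':(290,238,308,252),'post':(200,212,220,226)})]:
    im=cv2.imread(f'pics/{n}0.png').astype(int); c=viewer.get_calibration(n)
    b,g,r=[im[:,:,i] for i in range(3)]
    M={'blue':(b>r+60)&(b>g+60),'yel':(r>b+70)&(g>b+60),'red':(r>g+60)&(r>b+60)&(g<90),'post':(r>g+70)}
    for k,(x0,y0,x1,y1) in roi.items():
        y,x=np.nonzero(M[k][y0:y1,x0:x1]); 
        if len(x)==0: print(n,k,'none'); continue
        p=[x.mean()+x0,y.mean()+y0]; z={'red':.02,'post':.09}.get(k,.0125)
        print(n,k,len(x),np.round(p,1),np.round(px2w(c,p,z),4), 'maxx',x.max()+x0)
c1,c2=viewer.get_calibration('scene'),viewer.get_calibration('side')
for nm,a,b,z in [('flangeTop L/R ends scene',(155,257),(264,309),.08),('flange R',(176,290),(300,307),.08),('bolt',(235,214),(254,238),.05),('basecorner',(355,199),(291,159),.012),('basecorner2',(158,339),(333,373),.012),('c3',(309,157),(225,163),.012),('c4',(119,275),(238,381),.012)]:
    print(nm,np.round(px2w(c1,a,z),3),np.round(px2w(c2,b,z),3))
a=cv2.imread('pics/scene0.png')[220:310,140:240]; b=cv2.imread('pics/side0.png')[260:350,235:335]
cv2.imwrite('pics/fl.png',np.hstack([cv2.resize(q,(400,360),interpolation=cv2.INTER_CUBIC) for q in (a,b)]))
```

```text
scene blue 71 [241.4 279.1] [ 0.6533 -0.0639  0.0125] maxx 247
scene yel 69 [289.1 245.1] [0.6493 0.0344 0.0125] maxx 295
scene red 22 [260.8 253.2] [ 0.6371 -0.0147  0.02  ] maxx 264
scene post 45 [213.  172.4] [ 0.5007 -0.0137  0.09  ] maxx 217
side blue 85 [312.5 273.7] [ 0.6556 -0.0622  0.0125] maxx 321
side yel 69 [302.7 223.1] [0.6523 0.0361 0.0125] maxx 310
side red 23 [298.6 244.8] [ 0.6393 -0.013   0.02  ] maxx 303
side post 94 [209.1 220.7] [ 0.503  -0.0143  0.09  ] maxx 214
flangeTop L/R ends scene [ 0.577 -0.161  0.08 ] [ 0.575 -0.154  0.08 ]
flange R [ 0.639 -0.16   0.08 ] [ 0.621 -0.153  0.08 ]
bolt [ 0.567 -0.017  0.05 ] [ 0.568 -0.019  0.05 ]
basecorner [0.644 0.188 0.012] [0.648 0.191 0.012]
basecorner2 [ 0.66  -0.214  0.012] [ 0.663 -0.213  0.012]
c3 [0.52  0.182 0.012] [0.524 0.185 0.012]
c4 [ 0.534 -0.219  0.012] [ 0.539 -0.217  0.012]
```

View pics/fl.png

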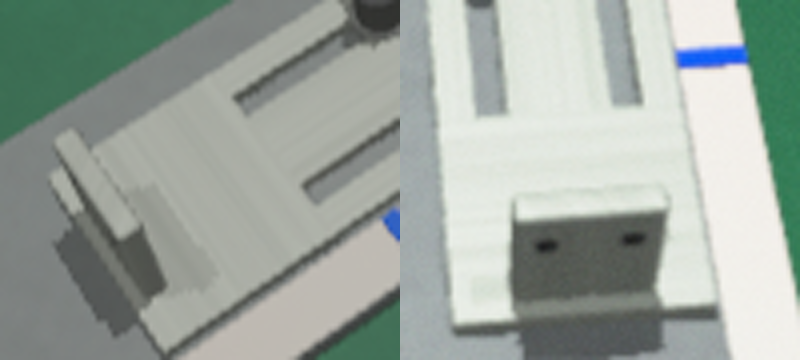

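Both cameras agree to about 3 mm. Bracket y is yawed about +2.2°, the flange is at about (0.599,-0.154), and the slide needed is about 50 mm towards -y. I'm moving over now.

Call:
apply_moves:
  moves:
    - [-0.76,-0.67,0,0,0,0,1]
    - [-0.76,-0.67,0,0,0,0,1]
    - [-0.76,-0.67,0,0,0,0,1]
    - [-0.76,-0.67,0,0,0,0,1]
    - [-0.76,-0.67,0,0,0,0,1]

```text
time_s: 1.25
tool_pos: [0.3597, 0.3973, 0.2232]
tool_rot: [-179.9, 0.2, 154.5]
force: [0.4, 1.1, 0.5]
grip_width: 0.0869
grasp_force: 0.0
```

Call:
apply_moves:
  moves:
    - [-0.76,-0.67,0,0,0,0,1]
    - [-0.76,-0.67,0,0,0,0,1]
    - [-0.76,-0.67,0,0,0,0,1]
    - [-0.76,-0.67,0,0,0,0,1]
    - [-0.76,-0.67,0,0,0,0,1]

```text
time_s: 1.75
tool_pos: [0.4397, 0.2119, 0.2232]
tool_rot: [-180.0, 0.2, 154.5]
force: [0.2, -0.8, 0.7]
grip_width: 0.0873
grasp_force: 0.0
```

Call:
apply_moves:
  moves:
    - [-0.76,-0.67,0,0,0,0,1]
    - [-0.76,-0.67,0,0,0,0,1]
    - [-0.76,-0.67,0,0,0,0,1]
    - [-0.76,-0.67,0,0,0,0,1]
    - [-0.76,-0.67,0,0,0,0,1]

```text
time_s: 2.25
tool_pos: [0.52, 0.0261, 0.2231]
tool_rot: [-179.9, 0.2, 154.5]
force: [-0.1, 0.1, -0.2]
grip_width: 0.0872
grasp_force: 0.0
```

Call:
apply_moves:
  moves:
    - [-0.76,-0.67,0,0,0,-0.314,1]
    - [-0.76,-0.67,0,0,0,-0.314,1]
    - [-0.76,-0.67,0,0,0,-0.314,1]
    - [-0.76,-0.67,0,0,0,-0.314,1]
    - [-0.76,-0.67,0,0,0,-0.314,1]
    - [-0.76,-0.67,0,0,0,-0.314,1]
    - [-0.76,-0.67,0,0,0,-0.314,1]
    - [-0.76,-0.67,0,0,0,-0.314,1]

```text
time_s: 3.05
tool_pos: [0.5998, -0.1495, 0.2223]
tool_rot: [179.9, -0.0, -177.7]
force: [-0.1, 0.7, 0.5]
grip_width: 0.0872
grasp_force: 0.0
```

Run:
```python
from h import *
c,im=snap('wrist','w1'); print(env.get_obs()['qpos'])
for t in ['flange','clamp_grip']:
    for b in boxes_of('wrist',t)[:2]: print(t,np.round(b['location']),round(b['conf'],2),np.round(px2w(c,b['location'],Z[t]),3))
print(w2px(c,[.599,-.154,.08]))
```

```text
[-14.41310019  15.72820531  31.71721023  89.04996419  -8.46881858
  77.63545821 110.47186056]
flange [333. 163.] 0.6 [ 0.584 -0.075  0.08 ]
clamp_grip [390.  99.] 0.72 [ 0.527 -0.028  0.07 ]
[245.00068059 175.60934005]
```

View pics/w1.png

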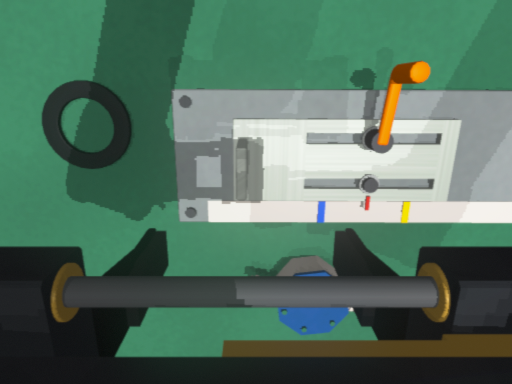

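The wrist view shows the flange top near (241,168), between the fingers. The pointer tip is at (367,209), blue at (322,212) and yellow at (406,212). I'll descend and grip.

Call:
apply_moves:
  moves:
    - [0.02,-0.03,0.4,0,0,0,1]
    - [0.02,-0.03,0.7,0,0,0,1]
    - [0.02,-0.03,0.88,0,0,0,1]
    - [0.02,-0.03,0.88,0,0,0,1]
    - [0.02,-0.03,0.88,0,0,0,1]
    - [0.02,-0.03,0.88,0,0,0,0]
    - [0.02,-0.03,0.88,0,0,0,0]
    - [0.02,-0.03,0.88,0,0,0,0]
    - [0.02,-0.03,0.88,0,0,0,0]
    - [0.02,-0.03,0.88,0,0,0,0]
    - [0.02,-0.03,0.88,0,0,0,0]
    - [0.02,-0.03,0.88,0,0,0,0]
    - [0.02,-0.03,0.88,0,0,0,0]
    - [0.02,-0.03,0.88,0,0,0,0]
  grip_force: 25

```text
time_s: 4.6
tool_pos: [0.5958, -0.1582, 0.0465]
tool_rot: [180.0, -0.0, -177.9]
force: [-0.5, 1.0, 1.1]
grip_width: 0.0231
grasp_force: 0.0
```

Run:
```python
from h import *
c=viewer.get_calibration('wrist'); c0=dict(c)
print(env.get_obs()['grip_width'],env.get_obs()['grasp_force'])
```

```text
0.02310416970378626 0.0
```

Call:
apply_moves:
  moves:
    - [0,0,0,0,0,0,0]
    - [0,0,0,0,0,0,0]
    - [0,0,0,0,0,0,0]
    - [0,0,0,0,0,0,0]
    - [0,0,0,0,0,0,0]

```text
time_s: 5.1
tool_pos: [0.5958, -0.1581, 0.0465]
tool_rot: [180.0, -0.0, -177.9]
force: [-0.7, 0.9, -1.2]
grip_width: 0.0103
grasp_force: 25.0
```

Call:
apply_moves:
  moves:
    - [0,-0.05,0,0,0,0,0]
    - [0,-0.1,0,0,0,0,0]
    - [0,-0.15,0,0,0,0,0]
    - [0,-0.2,0,0,0,0,0]
    - [0,-0.25,0,0,0,0,0]
    - [0,-0.25,0,0,0,0,0]
    - [0,-0.25,0,0,0,0,0]

```text
time_s: 5.8
tool_pos: [0.5977, -0.2084, 0.0465]
tool_rot: [-180.0, -0.0, -177.9]
force: [0.2, 0.4, 0.3]
grip_width: 0.01
grasp_force: 25.0
```

Run:
```python
from h import *
yd=np.array([-.038,.999,0])
for n in ['scene','side','wrist']:
    c,im=snap(n,n+'2'); im=im[:,:,::-1].astype(int); b,g,r=[im[:,:,i] for i in range(3)]
    pb=w2px(c,[.6545,-.063,.0125]).round().astype(int)
    res={}
    for k,m,z in [('blue',(b>r+60)&(b>g+60),.0125),('red',(r>g+60)&(r>b+60)&(g<90),.02)]:
        x0,y0=pb-22; y,x=np.nonzero(m[y0:y0+44,x0:x0+44])
        if len(x): res[k]=px2w(c,[x.mean()+x0,y.mean()+y0],z); print(n,k,len(x),np.round(res[k],4))
    if len(res)==2: print('dy',(res['red']-res['blue'])@yd)
a=cv2.imread('pics/side2.png')[170:350,190:370]; d=cv2.imread('pics/scene2.png')[170:350,140:320]
cv2.imwrite('pics/v2.png',np.hstack([cv2.resize(q,(400,400),interpolation=cv2.INTER_CUBIC) for q in (a,d)]))
```

```text
scene blue 58 [ 0.6556 -0.0637  0.0125]
scene red 23 [ 0.6388 -0.0653  0.02  ]
dy -0.0009018928035637772
wrist blue 237 [ 0.6616 -0.0649  0.0125]
wrist red 27 [ 0.6496 -0.0654  0.02  ]
dy -9.596231805483198e-05
```

View pics/v2.png

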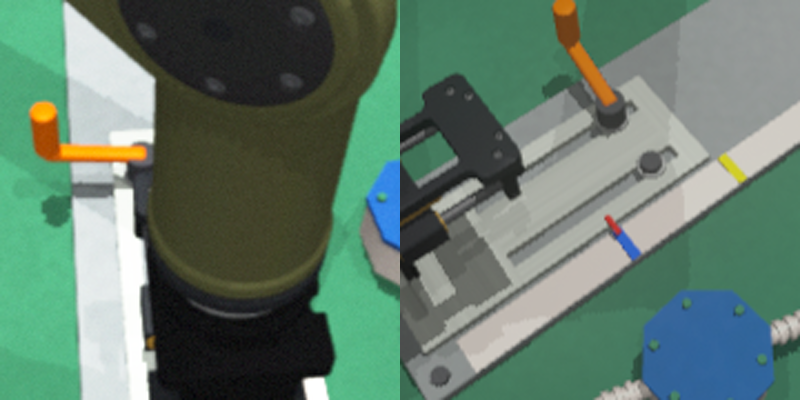

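The pointer is level with the blue mark (dy about 0 to -1 mm from two cameras). I'll release, rise, and move over the post, which is at about (0.502,-0.014), with the tool turned 45°.

Call:
apply_moves:
  moves:
    - [0,0,0,0,0,0,1]
    - [0,0,0,0,0,0,1]
    - [0,0,0,0,0,0,1]
    - [0,0,0,0,0,0,1]
    - [0,0,0,0,0,0,1]
    - [0,0,-0.25,0,0,0,1]
    - [0,0,-0.52,0,0,0,1]
    - [0,0,-0.52,0,0,0,1]
    - [0.44,0.99,-0.52,0,0,0.524,1]
    - [0.44,0.99,-0.52,0,0,0.524,1]
    - [0.44,0.99,-0.52,0,0,0.524,1]
    - [0.44,0.99,-0.52,0,0,0.524,1]
    - [0.44,0.99,-0.52,0,0,0.524,1]
    - [0.44,0.99,-0.52,0,0,0.524,1]
    - [0.44,0.99,-0.52,0,0,0.524,1]
    - [0.44,0.99,-0.52,0,0,0.524,1]

```text
time_s: 7.55
tool_pos: [0.5027, -0.0143, 0.1507]
tool_rot: [180.0, 0.0, 137.2]
force: [0.2, 0.3, -1.0]
grip_width: 0.0868
grasp_force: 0.0
```

Run:
```python
from h import *
yd=np.array([-.038,.999,0]); o=env.get_obs(); print(o['tool_pos'],o['tool_rot'],o['qpos'])
for n in ['wrist','side','scene']:
    c,im=snap(n,n+'3'); im=im[:,:,::-1].astype(int); b,g,r=[im[:,:,i] for i in range(3)]
    pb=w2px(c,[.65,-.063,.0125]).round().astype(int); x0,y0=pb-22; res={}
    for k,m,z in [('blue',(b>r+60)&(b>g+60),.0125),('red',(r>g+60)&(r>b+60)&(g<90),.02)]:
        y,x=np.nonzero(m[y0:y0+44,x0:x0+44])
        if len(x): res[k]=px2w(c,[x.mean()+x0,y.mean()+y0],z)
    if len(res)==2: print(n,'dy',(res['red']-res['blue'])@yd)
    for q in boxes_of(n,'clamp_grip')[:1]: print(n,q['location'],q['conf'],px2w(c,q['location'],.07))
    print('pred post',w2px(c,[.502,-.014,.09]))
```

```text
[ 0.50269296 -0.01427528  0.15067055] [1.79983012e+02 3.77929354e-02 1.37224036e+02] [-31.45380559   2.97707852  31.16149367 110.11035195  -1.65465036
  67.31080123  47.53483108]
wrist dy -0.0018593203241080482
wrist [273.1, 218.8] 0.89 [ 0.52722215 -0.01223518  0.07      ]
pred post [248.76644609 206.2491815 ]
side dy -0.0006441837781013894
side [231.8, 237.7] 0.82 [ 0.53513401 -0.03156087  0.07      ]
pred post [208.41212331 220.53963471]
scene dy -0.0008893378043360732
scene [223.6, 203.1] 0.61 [ 0.54965612 -0.02604844  0.07      ]
pred post [213.24396004 173.05585385]
```

View pics/wrist3.png

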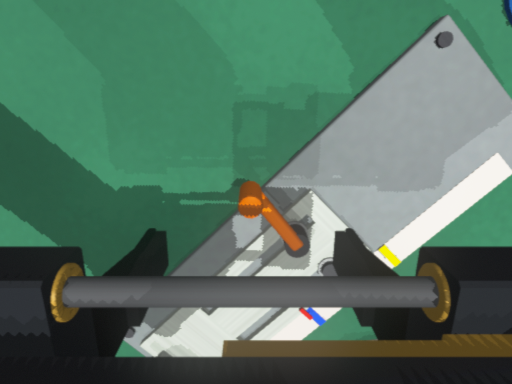

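The bracket stayed on the mark after release. The post top is at (250,206), where I predicted it. I'll descend and grip it.

Call:
apply_moves:
  moves:
    - [0,0,0.2,0,0,0,0.6]
    - [0,0,0.4,0,0,0,0.6]
    - [0,0,0.47,0,0,0,0.6]
    - [0,0,0.47,0,0,0,0]
    - [0,0,0.47,0,0,0,0]
    - [0,0,0.47,0,0,0,0]
    - [0,0,0.47,0,0,0,0]
    - [0,0,0.47,0,0,0,0]
    - [0,0,0.47,0,0,0,0]
    - [0,0,0.47,0,0,0,0]
    - [0,0,0.47,0,0,0,0]
    - [0,0,0.47,0,0,0,0]
    - [0,0,0.47,0,0,0,0]
    - [0,0,0.47,0,0,0,0]
  grip_force: 15

```text
time_s: 9.25
tool_pos: [0.5024, -0.0136, 0.0569]
tool_rot: [180.0, -0.0, 137.1]
force: [-2.3, -0.4, 5.0]
grip_width: 0.0172
grasp_force: 15.0
```

Run:
```python
import numpy as np
B=np.array([.5675,-.0175]);P0=np.array([.5024,-.0136]);d=P0-B;r=np.hypot(*d);a0=np.arctan2(d[1],d[0])
p=np.radians(137.1);T=np.array([[np.cos(p),np.sin(p)],[np.sin(p),-np.cos(p)]])
for t in np.radians(np.arange(7,87,7).tolist()+[87]):
    P=B+r*np.array([np.cos(a0-t),np.sin(a0-t)]); print(np.round(T@(P-P0)/.2,3),round(t/1.5,3),P.round(4))
```

```text
[0.023 0.032] 0.081 [ 0.5034 -0.0057]
[0.043 0.067] 0.163 [0.5053 0.002 ]
[0.058 0.104] 0.244 [0.5081 0.0095]
[0.068 0.142] 0.326 [0.5119 0.0165]
[0.073 0.182] 0.407 [0.5164 0.023 ]
[0.074 0.222] 0.489 [0.5217 0.029 ]
[0.07  0.261] 0.57 [0.5277 0.0342]
[0.061 0.3  ] 0.652 [0.5343 0.0387]
[0.047 0.337] 0.733 [0.5414 0.0423]
[0.029 0.373] 0.814 [0.5489 0.045 ]
[0.007 0.406] 0.896 [0.5567 0.0468]
[-0.019  0.436] 0.977 [0.5646 0.0477]
[-0.032  0.448] 1.012 [0.568  0.0477]
```

Call:
apply_moves:
  moves:
    - [0.023,0.032,-0.01,0,0,0.08,0]
    - [0.043,0.067,-0.01,0,0,0.16,0]
    - [0.058,0.104,-0.01,0,0,0.24,0]
    - [0.068,0.142,-0.01,0,0,0.32,0]
    - [0.073,0.182,-0.01,0,0,0.4,0]
    - [0.074,0.222,-0.01,0,0,0.48,0]
    - [0.07,0.261,-0.01,0,0,0.56,0]
    - [0.061,0.3,-0.01,0,0,0.64,0]
    - [0.047,0.337,-0.01,0,0,0.72,0]
    - [0.029,0.373,-0.01,0,0,0.8,0]
    - [0.007,0.406,-0.01,0,0,0.88,0]
    - [-0.019,0.436,-0.01,0,0,0.95,0]
    - [-0.028,0.444,-0.01,0,0,0.96,0]
    - [-0.028,0.444,-0.01,0,0,0.96,0]
    - [-0.028,0.444,-0.01,0,0,0.96,0]

```text
time_s: 10.75
tool_pos: [0.5655, 0.0465, 0.0572]
tool_rot: [-179.9, 0.2, 54.6]
force: [-1.5, -3.5, -8.9]
grip_width: 0.0177
grasp_force: 15.0
```

Call:
apply_moves:
  moves:
    - [0,0,0,0,0,0,0.6]
    - [0,0,0,0,0,0,0.6]
    - [0,0,0,0,0,0,0.6]
    - [0,0,0,0,0,0,0.6]
    - [0,0,0,0,0,0,0.6]
    - [0,0,-0.15,0,0,0,0.6]
    - [0,0,-0.35,0,0,0,0.6]
    - [0,0,-0.55,0,0,0,0.6]
    - [0,0,-0.75,0,0,0,0.6]
    - [0,0,-0.75,0,0,0,0.6]
    - [0,0,-0.75,0,0,0,0.6]

```text
time_s: 11.85
tool_pos: [0.5676, 0.0478, 0.2096]
tool_rot: [179.9, -0.1, 54.6]
force: [-0.9, 0.0, -0.3]
grip_width: 0.0522
grasp_force: 0.0
```

Run:
```python
from h import *
yd=np.array([-.038,.999,0]); o=env.get_obs(); print(o['time_s'],o['tool_pos'],o['grip_width'])
for n in ['wrist','side','scene']:
    c,im=snap(n,n+'4'); im=im[:,:,::-1].astype(int); b,g,r=[im[:,:,i] for i in range(3)]
    pb=w2px(c,[.65,-.063,.0125]).round().astype(int); x0,y0=np.maximum(pb-22,0); res={}
    for k,m,z in [('blue',(b>r+60)&(b>g+60),.0125),('red',(r>g+60)&(r>b+60)&(g<90),.02)]:
        y,x=np.nonzero(m[y0:y0+44,x0:x0+44])
        if len(x): res[k]=px2w(c,[x.mean()+x0,y.mean()+y0],z)
    if len(res)==2: print(n,'dy',(res['red']-res['blue'])@yd)
    print(n,'pred post top at stop',w2px(c,[.565,.0475,.09]),'at 1.35',w2px(c,[.551,.0445,.09]))
cv2.imwrite('pics/v4.png',np.hstack([cv2.resize(cv2.imread(f'pics/{n}4.png'),(400,300)) for n in ('wrist','scene')]))
```

```text
11.85 [0.56762571 0.04784746 0.20963778] 0.052185287142553084
wrist dy -0.0020902814791023882
wrist pred post top at stop [246.76124949 187.58404769] at 1.35 [235.63691033 199.26631436]
side dy -0.00019458206989003538
side pred post top at stop [249.95534945 188.15780589] at 1.35 [240.97560402 189.86462316]
scene dy -0.000841814018431351
scene pred post top at stop [266.16996941 180.66615709] at 1.35 [259.65368057 175.90998331]
```

View pics/v4.png

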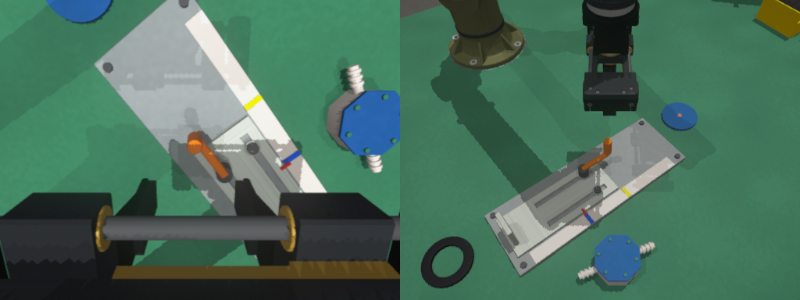

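The wrist view has the post top at about (250,187) and the scene view at about (265,183). Both match the tight stop, and the pointer is within 2 mm of blue. The gripper is clear, so I'm handing in.

```bash
python3 -c "
from cell import env; print(env.sign_off())"
```

```text
the job is handed in; nothing more can be done
None
```

The job is handed in: the pointer stands within about 2 mm of the blue mark, the clamp lever is at its tight stop, and the gripper is clear of everything, at about 12 s of the 46 s allowed; the sign-off returned no verdict.

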